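Push the masking plug out of a sprayed bearing housing

ROBOT

A 6-joint arm with a two-finger parallel gripper is mounted at the origin on the work surface. World frame = base frame: x ahead of the robot, y to its left, z up, the work surface at z = 0. Lengths are in mm, angles in rad, forces in N, time in s.
With the tool pointing down it reaches from about 275 to 825 mm from the base axis. Payload 5.2 kg.
Tool frame: the origin (TCP) lies midway between the tips of the shut fingers; the grasp point (between the pads) lies arm.grip_depth behind it (arm.grip_depth is the distance from the TCP to the grasp point, in mm); z points along the fingers, y is the line along which they close (so a half turn about z gives the same grasp; the last joint's range is limited). The gripper opens to 93 mm and grips with 3 to 60 N. Pads are 15 mm wide; open, the fingers measure 128 mm over their backs; the gripper's body (75 mm by 188 mm) begins 65 mm behind the grasp point.
Start: joints at [-1.527, 0.259, 1.535, -0, 1.348, -0.203], TCP at [134.387, -533.334, 218.653] pointing down, gripper open.
Joint ranges: [-3.14, 3.14], [-0.91, 2.08], [0.19, 2.58], [-1.22, 4.36], [0.22, 2.71], [-3.12, 3.12]. Speed limits (rad/s): [2.57, 2.57, 3.14, 3.14, 3.14, 3.14].

INTERFACE

Orientations are given as [roll, pitch, yaw] about the fixed x, y, z axes, in that order (R = Rz(yaw) Ry(pitch) Rx(roll)).
In Python, from station import arm, eyes, ticket gives the robot as it stands.
- The arm moves only by the tool move_arm, never from a script. Its arguments are lists of equal length, an entry for each row: "translation": the shift along the tool's x, y, z in cm, a list of three; "turn": the turn, a rotation vector about the tool's x, y, z in rad, a list of three. In form: {"translation": [[dx, dy, dz], ...], "turn": [[wx, wy, wz], ...]}. A call has 1 to 20 rows; each row shifts and turns the commanded pose from where the row before left it, along the tool's axes as they then stand; what a row does not reach is not made up. A row lasts 1/10 s, in which the tool goes at most 50 mm and 8.59 degrees, less where a joint would pass 70% of its speed; a pose out of reach is approached as far as the arm can. A call with a gripper value outside its range is refused whole. "hand" is the closure, from -1 (fully open) to 1 (shut), set as the call begins (left out, the last holds). The fingers move at their own pace and stop on an object; "newtons" is the grip in N (left out, the last holds). Time passes only in rows, so rows that do not move let the fingers close. It gives the time, the measured TCP pose, the force, the opening and the grip force at its end, in the units of the state.
- arm.state(): the state, without advancing time (a new reading comes with each control period).
- eyes.get_image(name): name is "scene" or "top" or "wrist"; returns the picture (384x512x3 uint8, blue, green, red); there is no depth.
- eyes.camera_model(name): a dict with "mtx" (3x3 intrinsics, pixels), "k1" (the pictures are not rectified: a ray, as slopes to the right and down, at radius r is drawn at 1 + k1 r^2 times it, then the intrinsics apply), "rvec" (rotation vector, rad) and "tvec" (3), from world to camera coordinates, as OpenCV has them. Camera axes: x right, y down, z forward; pixel columns grow to the right and rows downward; lengths in mm; the calibration is good to about 2 mm. A picture is of the moment at which its call begins: read the wrist's pose just before it. camera_model takes no time and is no camera call; for the wrist camera it gives the pose at the moment of the call.
- ticket.finish_job(): hands the job in; it is judged then, once.
The state is a dict: "time": time; "qpos": joint angles; "joint_vel": joint speeds; "joint_efforts": joint torques, N m; "ee_pos": TCP position; "orientation": TCP orientation; "wrist_force": force on the tool from outside, world axes, zero at the start; "wrist_torque": the same for the moment, N m; "width": opening from 0.0 (shut) to 1.0 (fully open); "finger_force": force on a finger pad.
Only numpy, scipy, OpenCV 4.12 (cv2) and the standard library are available. Lean on these libraries where they do the work, as an engineer would, in place of code of your own. Each camera call takes 0.05 s, during which the arm holds its last target. There are 200 camera calls.

TASK

The cream bearing housing has just been sprayed and its red masking plug is still jammed in one end of the bore. Take the push rod by its orange handle out of its blue cradle, push it through the bore from the open end until the plug drops into the catch tray, then draw the rod out again and lay it back in its cradle the way it was. The paint is still wet: do not touch the housing or the red plug with the gripper or the arm, do not jab the rod hard into the housing, and leave the other things on the bench where they are.

Things in the scene. Friction and masses are not known exactly. Their poses are not given: they have to be found in the camera images.
- bore_in (a point): centre of the open mouth of the housing's level bore, where the rod goes in: 35 mm across, 125 mm above the bench. y runs along the bore, into the housing towards bore_out; z is up
- bore_out (a point): centre of the other mouth of the bore, 90 mm along y from bore_in, out of which the red plug sticks. Same axes as bore_in
- housing: cream fan bearing housing, fixed on a dark steel stand: barrel 90 mm long, 62 mm across, end covers 74 mm across, foot 138 x 74 mm, top (brass grease nipple half-way along) 168 mm above the bench; the stand's plates are 150 mm across the bore and 80 mm along it. Origin under the middle of the stand, on the bench; y along the bore from bore_in to bore_out, z up
- plug_center (a point): centre of the red masking plug, a rigid cylinder 32 mm across, 40 mm long, about 50 g, lying along the bore; 6 to 14 mm of it stick out of the bore_out mouth, the rest sits tight inside, so its inner end is 56 to 64 mm in from the bore_in mouth. It takes roughly 8 to 18 N to slide it; it drops into the tray once its inner end reaches the mouth
- tray_in (a point): centre of the inner floor of the fixed aluminium catch tray, 190 mm (x) by 160 mm (y), walls 30 mm high and 3 mm thick, floor 5 mm above the bench with a black rubber mat, standing under the bore_out mouth. x and y along its sides, z up. Two smaller plugs, green and blue, already stand in it
- rod_grip (a point): place to grip on the push rod: on its axis, in the square orange handle, 26 x 26 mm, which runs from 59 mm behind this point to 45 mm ahead of it (steel butt to 65 mm behind). Ahead goes a straight round aluminium shaft 14 mm across with a white tip 16 mm across. x points along the rod to the tip, z up as it lies. Weight about 240 g, balanced about 17 mm ahead of this point
- rod_tip (a point): centre of the rod's flat end face, 215 mm ahead of rod_grip along x; same axes
- rest_grip (a point): point of the fixed blue cradle where rod_grip lies when the rod is home, 60 mm above the bench; x towards the rod's tip, z up. The handle's rear lies in a fork 41 to 55 mm behind this point, 33 mm wide inside, open above, flared cheeks up to 71 mm above the bench; the shaft lies in an open vee 143 to 157 mm ahead. Between them the rod is free on both sides and below, down to a 5 mm base plate
- tape: roll of beige masking tape lying flat, 100 mm across, 25 mm high: leave alone
- tin: small paint tin with a blue band, 84 mm across, 100 mm high: leave alone
- cup: white mixing cup, 80 mm across, 80 mm high: leave alone
- spanner: steel spanner, 170 mm long, lying flat: leave alone
- thinner: blue bottle with a red cap, 64 mm across, 165 mm high: leave alone
- brush: flat brush with a brown handle, 190 mm long, lying: leave alone

How it is judged:
By the outcome, as a careful person would: the job done as asked, in the order asked, and still so for the second after the job is handed in, with the robot touching nothing.
It also fails if it takes over 53 s, if anything falls off the work surface, if the arm or the gripper's body presses on something with over 40 N, if the wrist force passes 120 N, or if a joint passes its speed limit or range.

## Working session

There is one attempt and no reset: what is moved stays moved. The work goes in short steps, Python scripts to look and compute and a tool call to move; the robot and the scene stay as the last step left them, time stands still between calls to the robot, and variables do not carry over. Pictures are saved under pics/ and viewed, at most 10 in all, crops included, and the job is handed in when it is done.

Besides the shell and the picture viewer there is one more tool, called as name(argument=value, ...) on one line, values as JSON. move_arm: Moves the arm, as the interface text tells. Its arguments: {"type":"object","properties":{"translation":{"type":"array"},"turn":{"type":"array"},"hand":{"type":"number"},"newtons":{"type":"number"}},"required":["translation","turn"]}

```bash
mkdir -p pics; cat > h.py <<'E'
import numpy as np, cv2
from scipy.spatial.transform import Rotation as R
from station import arm, eyes, ticket
def ray(m,uv):
    uv=np.atleast_2d(np.float64(uv)); K=m["mtx"]; K=np.array(K)
    p=cv2.undistortPoints(uv.reshape(-1,1,2),K,np.array([m["k1"],0,0,0.]))[:,0]
    Rm=cv2.Rodrigues(np.array(m["rvec"],float))[0]; t=np.array(m["tvec"],float).ravel()
    d=np.c_[p,np.ones(len(p))]@Rm; return -Rm.T@t, d
def onz(m,uv,z):
    c,d=ray(m,uv); return c+d*((z-c[2])/d[:,2])[:,None]
def proj(m,P):
    return cv2.projectPoints(np.float64(P).reshape(-1,1,3),np.array(m["rvec"],float),np.array(m["tvec"],float),np.array(m["mtx"]),np.array([m["k1"],0,0,0.]))[0][:,0]
E
python3 - <<'E'
from h import *
import pickle
D={}
for n in("scene","top"):
    m=eyes.camera_model(n); im=eyes.get_image(n); D[n]=(m,im)
    cv2.imwrite(f"pics/{n}0.png",cv2.resize(im,(800,600),interpolation=cv2.INTER_CUBIC))
    print(n,m,ray(m,[[256,192]]))
pickle.dump(D,open("d.pkl","wb"))
print(arm.grip_depth,arm.state())
E
```

```text
scene {'mtx': array([[391.05461063,   0.        , 253.03789673],
       [  0.        , 391.05461063, 188.81257229],
       [  0.        ,   0.        ,   1.        ]]), 'k1': -0.12334963831089314, 'rvec': array([ 0.95000554,  2.31369174, -1.25215359]), 'tvec': array([ 425.96855704, -143.56330586, 1380.93922346])} (array([1155.54732387,  593.10683419,  649.6056025 ]), array([[-0.57676428, -0.59569991, -0.55911395]]))
top {'mtx': array([[403.25171679,   0.        , 250.92034062],
       [  0.        , 403.25171679, 192.91349906],
       [  0.        ,   0.        ,   1.        ]]), 'k1': -0.12997371833669474, 'rvec': array([ 2.18542228, -2.18003684,  0.03471495]), 'tvec': array([   8.52676209,  580.05593902, 1198.7751174 ])} (array([ 513.93837115,  -17.64853311, 1228.47680487]), array([[ 0.05671403,  0.01013773, -0.99842103]]))
18.8 {'time': 0.1, 'qpos': array([-1.52679793e+00,  2.59273317e-01,  1.53596060e+00, -6.00319858e-06,
        1.34802426e+00, -2.02809864e-01]), 'joint_vel': array([ 0.00155281, -0.00154937, -0.00289633,  0.0012391 , -0.00092839,
       -0.00119642]), 'joint_efforts': array([ 3.01924054e-03, -4.38207364e+01, -2.84643674e+01,  7.19827577e-02,
        3.61535337e-02, -5.77446485e-05]), 'ee_pos': array([ 134.36369847, -532.82347157,  217.90436803]), 'orientation': array([-3.13996008e+00, -3.29742610e-04,  2.46809318e-01]), 'wrist_force': array([0.11457541, 0.18197028, 0.45789465]), 'wrist_torque': array([-0.04819248, -0.01442401, -0.07582596]), 'finger_force': 0.0, 'width': 1.0004373318067585}
```

View pics/scene0.png

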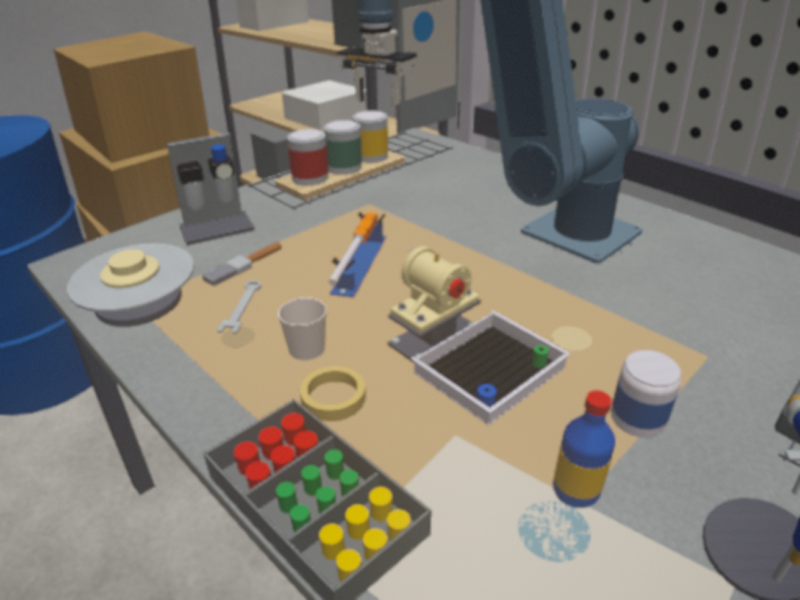

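View pics/top0.png

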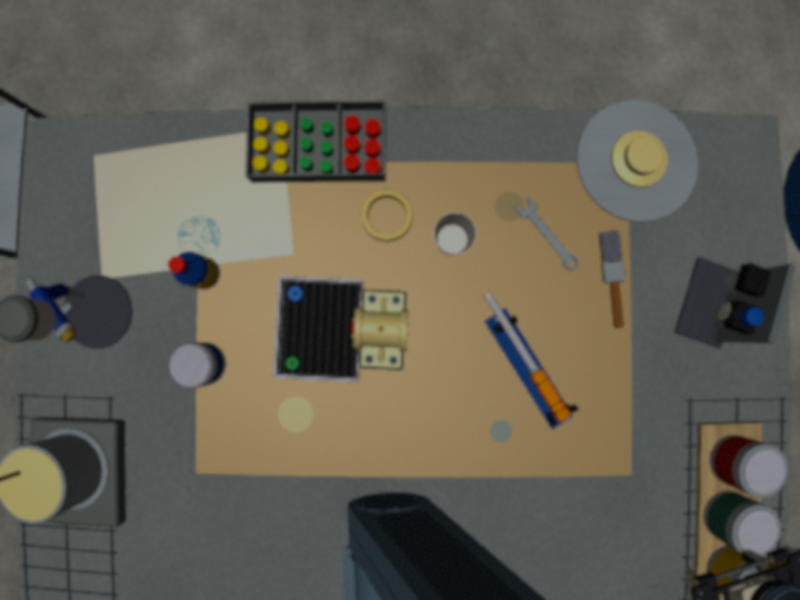

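The top view shows the rod running from its orange handle near (548,395) to its tip at (490,296). The housing is at (380,330) with the bore along +y and the red plug on its left side. The scene view shows the plug end at (457,288), and the path between rod and housing is clear.

```bash
cat > m.py <<'E'
from h import *
import pickle
D=pickle.load(open("d.pkl","rb")); m,im=D["top"]
hsv=cv2.cvtColor(im,cv2.COLOR_BGR2HSV)
def comp(mask,box):
    x0,y0,x1,y1=box; k=np.zeros_like(mask); k[y0:y1,x0:x1]=mask[y0:y1,x0:x1]
    n,l,s,c=cv2.connectedComponentsWithStats(k); i=1+np.argmax(s[1:,4]); return np.argwhere(l==i)[:,::-1].astype(float),s[i]
o,s=comp(cv2.inRange(hsv,(5,190,150),(18,255,255)),(300,200,400,290)); print("orange",s)
P=onz(m,o,70)[:,:2]; c=P.mean(0); w=np.linalg.svd(P-c)[2][0]; w*=np.sign(w[0]); t=(P-c)@w
print("handle c",c,"yaw",np.arctan2(w[1],w[0]),"ext",t.min(),t.max())
sh,s=comp(cv2.inRange(hsv,(0,0,130),(180,70,255)),(300,180,345,240)); print("shaft",s)
P=onz(m,sh,64)[:,:2]; t=(P-c)@w; print("shaft ext",t.min(),t.max(),"lat",((P-P.mean(0))@[-w[1],w[0]]).std()); c2=P.mean(0); d=c2-c; print("yaw by centres",np.arctan2(d[1],d[0]),c2)
f,s=comp(cv2.inRange(hsv,(20,50,130),(35,200,255)),(222,180,265,240)); print("cream",s)
r=cv2.minAreaRect(np.float32(f)); print(r); 
print("boxrect z125..",onz(m,cv2.boxPoints(r),92))
E
python3 m.py
python3 - <<'E'
import pickle,cv2
D=pickle.load(open("d.pkl","rb")); im=D["top"][1][170:290,170:390]
cv2.imwrite("pics/crop.png",cv2.resize(im,(770,420),interpolation=cv2.INTER_CUBIC))
E
```

```text
orange [342 238  18  25 138]
handle c [ 414.19798954 -277.80017867] yaw 0.5554626195124832 ext -38.957376812492065 37.76266752272924
shaft [310 187  32  49 177]
shaft ext 49.66583732959355 212.0703000610945 lat 3.2225039231152746
yaw by centres 0.5606698314659626 [ 535.20951802 -201.81909151]
cream [227 198  37  27 577]
((244.6147003173828, 210.2057342529297), (35.80527114868164, 26.017499923706055), 2.862405300140381)
boxrect z125.. [[492.77297874  78.00528795  92.        ]
 [566.12047449  74.74761333  92.        ]
 [561.28296243 -26.29698402  92.        ]
 [488.13566006 -22.77490636  92.        ]]
```

View pics/crop.png

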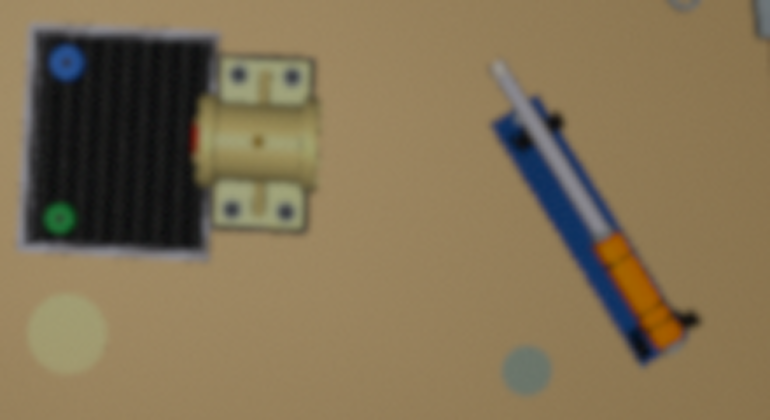

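The crop shows the tip at (494,63), the handle from (612,240) to (672,346), the four foot bolts, the brass nipple at (258,142), and the barrel covers between x≈198 and 318.

```bash
cat > m2.py <<'E'
from h import *
import pickle
D=pickle.load(open("d.pkl","rb")); m,im=D["top"]
q=lambda *p: np.array(p)/3.5+170-0.36
o=lambda z,*p: onz(m,q(*p),z)[:,:2]
print("tip,hf,hb",o(60,(494,62)),o(73,(612,240),(672,346)))
b=o(85,(238,75),(292,77),(285,212),(231,209)); print("bolts",b, "c",b.mean(0)); d=(b[0]+b[3]-b[1]-b[2]); print("yaw bore",np.arctan2(d[1],d[0]), "cross",np.arctan2(*(b[0]+b[1]-b[2]-b[3])[::-1]))
f=o(85,(219,57),(315,60),(305,232),(211,227));print("foot",f.mean(0),np.linalg.norm(f[0]-f[1]),np.linalg.norm(f[1]-f[2]))
print("nipple",o(168,(258,142))); print("covers",o(125,(317,98),(315,190),(203,95),(197,186)))
t=o(30,(34,26),(216,36),(207,258),(18,248)); print("tray",t.mean(0),np.arctan2(*(t[0]-t[1])[::-1]),np.arctan2(*(t[0]-t[3])[::-1]))
# scene cam: red plug end
m,im=D["scene"];h=cv2.cvtColor(im,cv2.COLOR_BGR2HSV);k=cv2.inRange(h,(0,150,80),(5,255,255))|cv2.inRange(h,(172,150,80),(180,255,255));k[:,:270]=0;k[:,315:]=0;k[:170]=0;k[205:]=0
uv=np.argwhere(k)[:,::-1].mean(0);print("plug px",uv,onz(m,[uv],125))
E
python3 m2.py
```

```text
tip,hf,hb [[ 594.11689003 -164.85433449]] [[ 447.5375297  -259.71935668]
 [ 360.58814274 -309.37945343]]
bolts [[581.45156889  46.17761407]
 [579.90139647   2.29192934]
 [470.57933985   7.63949995]
 [472.81208624  51.36009409]] c [526.18609786  26.86728436]
yaw bore 1.5276422255021072 cross -0.048273974114527274
foot [525.63385828  26.08035101] 78.10943890986277 139.4760947372843
nipple [[526.14316035  26.25935567]]
covers [[561.17216929 -18.01378558]
 [489.32047134 -16.60403506]
 [563.33291598  71.35263247]
 [492.07684786  75.6574451 ]]
tray [527.54631297 151.30039345] 1.5160472053391265 -0.06173312208603259
plug px [291.46153846 183.69230769] [[527.09629367  70.57641807 125.        ]]
```

move_arm(translation=[[3.3, -1.78, 0.28], [3.3, -1.78, 0.28], [3.3, -1.78, 0.28], [3.3, -1.78, 0.28], [3.3, -1.78, 0.28], [3.3, -1.78, 0.28], [3.3, -1.78, 0.28], [3.3, -1.78, 0.28], [3.3, -1.78, 0.28], [3.3, -1.78, 0.28], [0, 0, 0], [0, 0, 0], [0, 0, 0], [0, 0, 0], [0, 0, 0]], turn=[[0, 0, 0], [0, 0, 0], [0, 0, 0], [0, 0, 0], [0, 0, 0], [0, 0, 0], [0, 0, 0], [0, 0, 0], [0, 0, 0], [0, 0, 0], [0, 0, -0.105], [0, 0, -0.105], [0, 0, -0.105], [0, 0, 0], [0, 0, 0]], hand=-1, newtons=55)

```text
time: 1.6
ee_pos: [410.8, -280.0, 190.4]
orientation: [-3.141, 0.0, 0.559]
wrist_force: [-0.2, 0.1, -0.1]
width: 0.998
finger_force: 0.0
```

```bash
python3 - <<'E'
from h import *
import pickle
s=arm.state(); m=eyes.camera_model("wrist"); im=eyes.get_image("wrist"); pickle.dump((s,m,im),open("w1.pkl","wb"))
cv2.imwrite("pics/w1.png",cv2.resize(im,(800,600)))
print(s["time"],s["ee_pos"],s["orientation"],s["qpos"])
print(proj(m,[[411,-279.5,60],[594,-165,60],[411,-279.5,73]]),ray(m,[[256,192]]))
E
```

```text
1.6 [ 410.77141072 -279.95891617  190.4067246 ] [-3.14102859e+00  6.63842982e-05  5.58977256e-01] [-8.23042773e-01  1.85811947e-01  1.70114627e+00  4.27570138e-05
  1.25520094e+00  1.88763033e-01]
[[250.91886583 182.90490045]
 [250.84381082 -64.96033181]
 [250.89625643 186.23521586]] (array([ 474.21108036, -240.55947892,  355.95107344]), array([[-0.22260585, -0.15675482, -0.96234332]]))
```

View pics/w1.png

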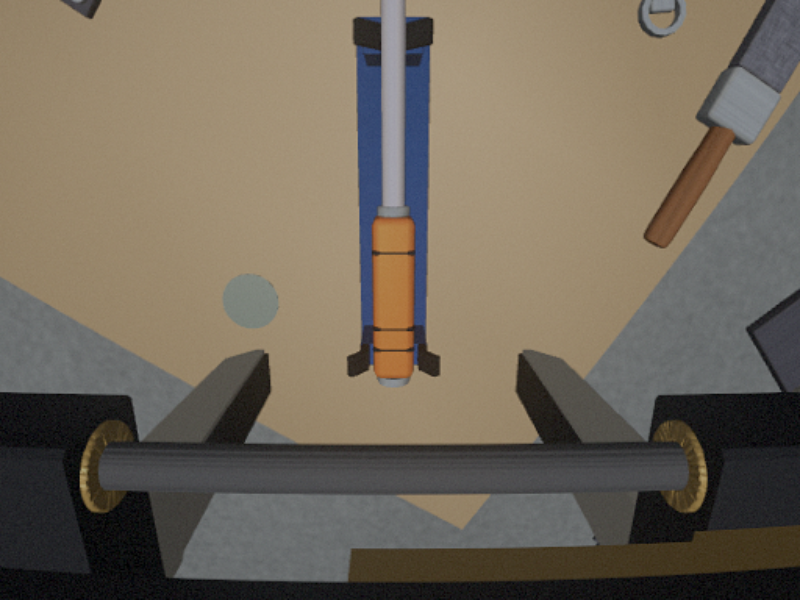

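The wrist view shows the rod straight up the image: handle front edge at (393,218), rear edge at (393,378), shaft centre at (394,10).

```bash
python3 - <<'E'
from h import *
import pickle
s,m,im=pickle.load(open("w1.pkl","rb"))
h=cv2.cvtColor(im,cv2.COLOR_BGR2HSV);k=cv2.inRange(h,(5,150,100),(18,255,255));k[:130]=0;k[245:]=0;k[:,:225]=0;k[:,280:]=0
rows=[r for r in range(384) if k[r].sum()>255*12]; print(rows[0],rows[-1])
mid=[(np.flatnonzero(k[r]).mean(),r) for r in rows]
P=onz(m,mid,73)[:,:2]; v=np.linalg.svd(P-P.mean(0))[2][0];v*=np.sign(v[0]);print("yaw",np.arctan2(v[1],v[0]),P[0],P[-1],np.linalg.norm(P[0]-P[-1]))
g=P.mean(0)+v*0
a,b=P[0],P[-1]; print("grip",a-45*v,b+59*v)
sm=[(np.flatnonzero((im[r,235:270].min(1)>120)).mean()+235,r) for r in range(0,100,3)]
Q=onz(m,sm,66)[:,:2];print(np.c_[sm][:5],"shaft yaw",np.arctan2(*(Q[0]-Q[-1])[::-1]),"shaft->handle",np.arctan2(*(Q[5]-P.mean(0))[::-1]))
E
```

```text
140 241
yaw 0.549713379843401 [ 448.07342043 -256.43515269] [ 363.24879727 -310.06297112] 100.35516729669581
grip [ 409.70307694 -279.94508124] [ 413.55658096 -279.23884257]
[[252.10714286   0.        ]
 [252.03333333   3.        ]
 [251.61290323   6.        ]
 [252.22580645   9.        ]
 [250.5         12.        ]] shaft yaw 0.5474004085017006 shaft->handle 0.5653500626058582
```

move_arm(translation=[[0, 0, 2.5], [0, 0, 2.5], [0, 0, 2.5], [0, 0, 2.5], [0, 0, 2.5], [0, 0, 1.5], [0, 0, 0.9], [0, 0, 0], [0, 0, 0]], turn=[[0, 0, 0], [0, 0, 0], [0, 0, 0], [0, 0, 0], [0, 0, 0], [0, 0, 0], [0, 0, 0], [0, 0, 0], [0, 0, 0]])

```text
time: 2.55
ee_pos: [411.2, -280.5, 42.1]
orientation: [3.141, -0.0, 0.561]
wrist_force: [0.4, -0.4, 0.3]
width: 1.001
finger_force: 0.0
```

move_arm(translation=[[0, 0, 0], [0, 0, 0], [0, 0, 0], [0, 0, 0], [0, 0, 0], [0, 0, 0], [0, 0, 0], [0, 0, 0]], turn=[[0, 0, 0], [0, 0, 0], [0, 0, 0], [0, 0, 0], [0, 0, 0], [0, 0, 0], [0, 0, 0], [0, 0, 0]], hand=1, newtons=55)

```text
time: 3.35
ee_pos: [410.9, -280.1, 41.6]
orientation: [-3.142, 0.0, 0.562]
wrist_force: [0.8, -0.2, -0.4]
width: 0.362
finger_force: 0.0
```

move_arm(translation=[[0, 0, 0], [0, 0, 0], [0, 0, 0], [0, 0, 0]], turn=[[0, 0, 0], [0, 0, 0], [0, 0, 0], [0, 0, 0]])

```text
time: 3.75
ee_pos: [410.9, -280.1, 41.6]
orientation: [-3.142, 0.0, 0.562]
wrist_force: [-0.3, -1.3, 0.4]
width: 0.273
finger_force: 55.0
```

move_arm(translation=[[0, 0, -1], [0, 0, -2], [0, 0, -2], [0, 0, -1.5], [0, 0, 0], [0, 0, 0], [0, 0, 0], [0, 0, 0], [0, 0, 0], [0, 0, 0], [0, 0, 0], [0, 0, 0], [0, 0, 0]], turn=[[0, 0, 0], [0, 0, 0], [0, 0, 0], [0, 0, 0], [0, 0, -0.12], [0, 0, -0.12], [0, 0, -0.12], [0, 0, -0.12], [0, 0, -0.12], [0, 0, -0.12], [0, 0, -0.12], [0, 0, -0.12], [0, 0, 0]])

```text
time: 5.05
ee_pos: [410.8, -280.0, 107.0]
orientation: [-3.141, -0.0, 1.523]
wrist_force: [-0.6, 0.2, -2.2]
width: 0.273
finger_force: 55.0
```

move_arm(translation=[[0.28, 2.5, 0], [0.28, 2.5, 0], [0.28, 2.5, 0], [0.28, 2.5, 0], [0, 0, 0], [0, 0, 0]], turn=[[0, 0, 0], [0, 0, 0], [0, 0, 0], [0, 0, 0], [0, 0, 0], [0, 0, 0]])

```text
time: 5.65
ee_pos: [511.2, -273.4, 106.4]
orientation: [-3.141, -0.0, 1.521]
wrist_force: [-0.5, -0.6, -2.0]
width: 0.274
finger_force: 55.0
```

```bash
python3 - <<'E'
from h import *
import pickle
s=arm.state(); m=eyes.camera_model("wrist"); w=eyes.get_image("wrist"); mt=eyes.camera_model("top"); t=eyes.get_image("top"); sc=eyes.get_image("scene"); pickle.dump((s,m,w,mt,t,sc),open("w2.pkl","wb"))
print(s["time"],s["ee_pos"],s["orientation"])
d=np.array([.0478,.9989,0]);p=s["ee_pos"]
ms=eyes.camera_model("scene")
tip=p+215*d;tip[2]=125;bi=np.array([523.8,-18.7,125])
print("wrist tip,bore",proj(m,[tip,bi]),"top",proj(mt,[tip,bi]),"scene",proj(ms,[tip,bi]))
a=cv2.resize(w[:260],(500,254)); b=cv2.resize(t[170:270,190:340],(500,333)); c=cv2.resize(sc[110:260,190:340],(300,300))
o=np.zeros((590,800,3),np.uint8);o[:254,:500]=a;o[255:588,:500]=b;o[:300,500:]=c
cv2.imwrite("pics/w2.png",o)
E
```

```text
5.65 [ 511.19952381 -273.43102115  106.44981139] [-3.14065594e+00 -3.95100455e-04  1.52057674e+00]
wrist tip,bore [[ 250.60995132 -230.88615386]
 [ 251.37961967 -270.84041319]] top [[275.06047534 212.18327858]
 [260.4351218  211.29766831]] scene [[256.42353587 164.59922558]
 [266.51650767 170.25925434]]
```

View pics/w2.png

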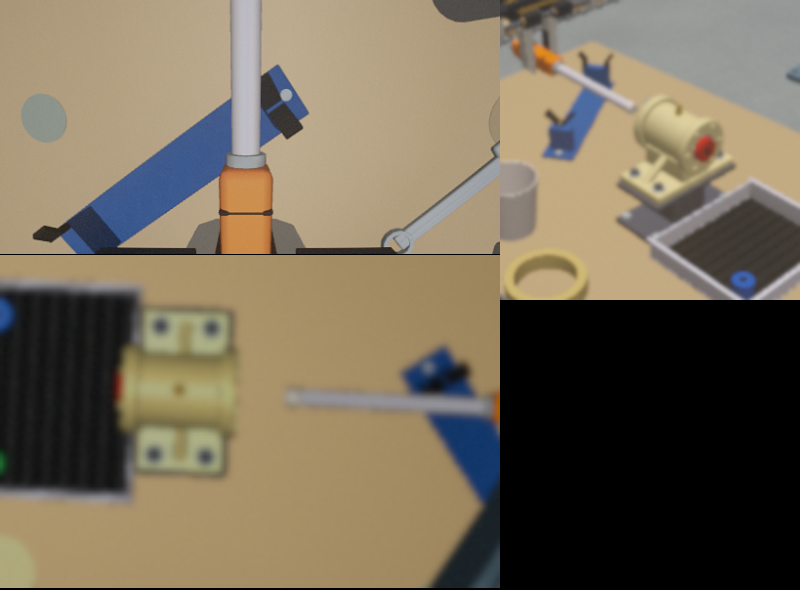

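The tip sits in line with the bore to within about 2 mm, roughly 40 mm short of the mouth (top px (276,212.6), predicted (275,212.2)). I'll shift 1.5 mm sideways and insert gently.

move_arm(translation=[[1, 0.15, 0], [1, 0, 0], [1, 0, 0], [0.7, 0, 0], [0.7, 0, 0], [0.7, 0, 0], [0.7, 0, 0], [1, 0, 0], [0, 0, 0]], turn=[[0, 0, 0], [0, 0, 0], [0, 0, 0], [0, 0, 0], [0, 0, 0], [0, 0, 0], [0, 0, 0], [0, 0, 0], [0, 0, 0]])

```text
time: 6.7
ee_pos: [516.0, -204.5, 106.6]
orientation: [-3.141, -0.001, 1.523]
wrist_force: [0.8, 0.0, -1.9]
width: 0.277
finger_force: 55.0
```

```bash
python3 - <<'E'
from h import *
s=arm.state(); print(s["ee_pos"],s["wrist_force"],s["wrist_torque"])
a=eyes.get_image("scene")[110:260,190:340]; b=eyes.get_image("top")[170:270,190:340]
cv2.imwrite("pics/w3.png",np.vstack([cv2.resize(a[30:120],(500,300)),cv2.resize(b,(500,300))]))
E
```

```text
[ 516.04027303 -204.52098127  106.58229651] [ 0.78504158  0.01436112 -1.91199105] [-0.03847859 -0.0933358  -0.03089925]
```

View pics/w3.png

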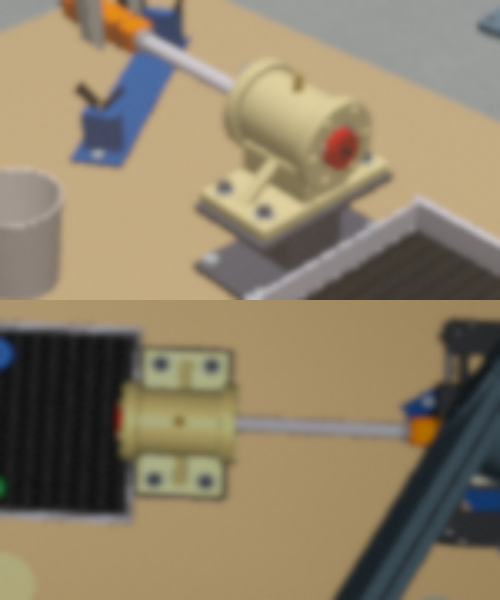

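The rod is in the bore with no side force: the shaft enters near the centre of the cover at top-crop (235,425), and the plug is still in place. Next I push.

move_arm(translation=[[0.7, 0, 0], [0.7, 0, 0], [0.5, 0, 0], [0.3, 0, 0], [0.3, 0, 0], [0.3, 0, 0], [0.3, 0, 0], [0.3, 0, 0], [0.3, 0, 0], [0.3, 0, 0]], turn=[[0, 0, 0], [0, 0, 0], [0, 0, 0], [0, 0, 0], [0, 0, 0], [0, 0, 0], [0, 0, 0], [0, 0, 0], [0, 0, 0], [0, 0, 0]])

```text
time: 7.8
ee_pos: [519.1, -170.5, 107.8]
orientation: [3.139, 0.008, 1.522]
wrist_force: [-2.7, -13.1, -1.2]
width: 0.275
finger_force: 55.0
```

move_arm(translation=[[0.3, 0, 0], [0.3, 0, 0], [0.3, 0, 0], [0.3, 0, 0], [0.3, 0, 0], [0.3, 0, 0], [0.3, 0, 0]], turn=[[0, 0, 0], [0, 0, 0], [0, 0, 0], [0, 0, 0], [0, 0, 0], [0, 0, 0], [0, 0, 0]])

```text
time: 8.5
ee_pos: [520.0, -149.4, 107.8]
orientation: [3.139, 0.007, 1.522]
wrist_force: [-1.9, -13.2, -1.5]
width: 0.277
finger_force: 55.0
```

move_arm(translation=[[0.3, 0, 0], [0.3, 0, 0], [0.3, 0, 0], [0.2, 0, 0], [0, 0, 0], [0, 0, 0]], turn=[[0, 0, 0], [0, 0, 0], [0, 0, 0], [0, 0, 0], [0, 0, 0], [0, 0, 0]])

```text
time: 9.1
ee_pos: [519.7, -133.7, 106.6]
orientation: [-3.141, -0.0, 1.522]
wrist_force: [0.5, -0.3, -2.2]
width: 0.275
finger_force: 55.0
```

```bash
python3 - <<'E'
from h import *
s=arm.state(); print(s["ee_pos"],s["wrist_force"],s["wrist_torque"])
a=eyes.get_image("scene")[110:260,230:380]; b=eyes.get_image("top")[160:260,170:320]
cv2.imwrite("pics/w4.png",np.vstack([cv2.resize(a[30:120],(500,300)),cv2.resize(b,(450,300))[:, :].repeat(1,1) if 0 else cv2.resize(b,(500,300))]))
E
```

```text
[ 519.6763385  -133.72757572  106.57976309] [ 0.4562026  -0.32954076 -2.22121153] [-0.08430988 -0.13592031 -0.0084392 ]
```

View pics/w4.png

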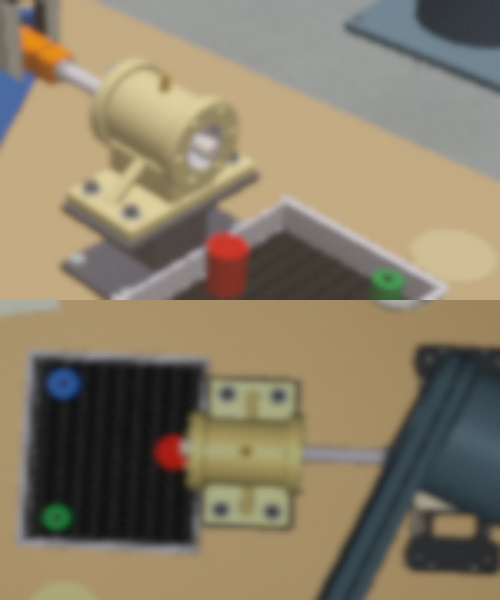

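The plug stands in the tray (top crop (172,452)) and the white tip shows at the outlet. I'll draw the rod straight out.

move_arm(translation=[[-1, 0, 0], [-1.5, 0, 0], [-1.5, 0, 0], [-1.5, 0, 0], [-1.5, 0, 0], [-1.5, 0, 0], [-1.5, 0, 0], [-1.5, 0, 0], [-1.5, 0, 0], [-1, 0, 0], [0, -0.15, 0], [0, 0, 0]], turn=[[0, 0, 0], [0, 0, 0], [0, 0, 0], [0, 0, 0], [0, 0, 0], [0, 0, 0], [0, 0, 0], [0, 0, 0], [0, 0, 0], [0, 0, 0], [0, 0, 0], [0, 0, 0]])

```text
time: 10.4
ee_pos: [511.0, -273.6, 106.5]
orientation: [-3.141, -0.001, 1.521]
wrist_force: [0.1, 0.7, -1.9]
width: 0.276
finger_force: 55.0
```

move_arm(translation=[[-0.28, -2.5, 0], [-0.28, -2.5, 0], [-0.28, -2.5, 0], [-0.28, -2.5, 0], [0, 0, 0], [0, 0, 0], [0, 0, 0], [0, 0, 0], [0, 0, 0], [0, 0, 0], [0, 0, 0], [0, 0, 0], [0, 0, 0], [0, 0, 0]], turn=[[0, 0, 0], [0, 0, 0], [0, 0, 0], [0, 0, 0], [0, 0, 0.12], [0, 0, 0.12], [0, 0, 0.12], [0, 0, 0.12], [0, 0, 0.12], [0, 0, 0.12], [0, 0, 0.12], [0, 0, 0.12], [0, 0, 0], [0, 0, 0]])

```text
time: 11.8
ee_pos: [411.0, -279.5, 106.7]
orientation: [-3.141, -0.0, 0.566]
wrist_force: [-0.3, 0.0, -2.3]
width: 0.276
finger_force: 55.0
```

```bash
python3 - <<'E'
from h import *
import pickle
s=arm.state(); m=eyes.camera_model("wrist"); w=eyes.get_image("wrist"); t=eyes.get_image("top")
w0=pickle.load(open("w2.pkl","rb"))[2]
print(s["ee_pos"],s["orientation"])
for im in (w0,w):
    h=cv2.cvtColor(im,cv2.COLOR_BGR2HSV);k=cv2.inRange(h,(5,150,100),(18,255,255));k[:100]=0;k[250:]=0;k[:,:215]=0;k[:,290:]=0
    r=[i for i in range(384) if (k[i]>0).sum()>30];print(r[0],[np.flatnonzero(k[i])[[0,-1]] for i in (r[0]+8,r[0]+30,240)])
cv2.imwrite("pics/w5.png",np.vstack([cv2.resize(w[:260],(590,300)),cv2.resize(t[160:280,170:406],(590,300))]))
E
```

```text
[ 410.95978406 -279.46089732  106.73584835] [-3.14140473e+00 -5.44791750e-05  5.65795703e-01]
173 [array([225, 277]), array([225, 277]), array([226, 277])]
173 [array([225, 277]), array([225, 277]), array([226, 277])]
```

View pics/w5.png

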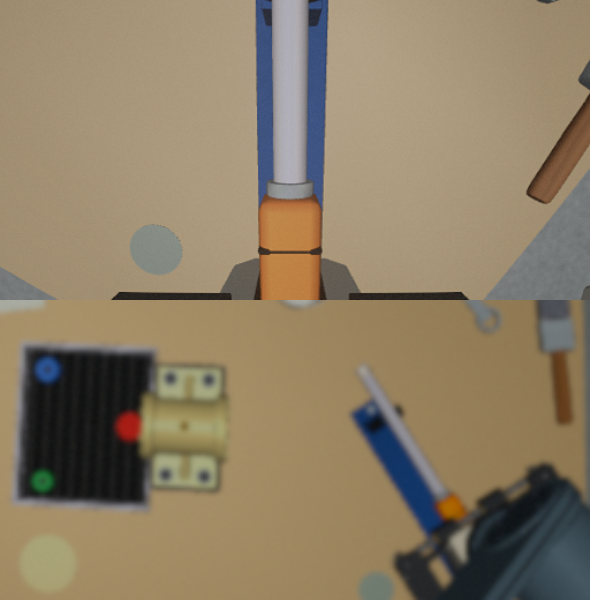

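No slip: the handle's pixel edges are the same as before the push. The rod is aligned above its cradle, so I lower it 65 mm, slowly at the end.

move_arm(translation=[[0, 0, 1.5], [0, 0, 1.5], [0, 0, 1], [0, 0, 0.8], [0, 0, 0.6], [0, 0, 0.5], [0, 0, 0.3], [0, 0, 0.2], [0, 0, 0.1], [0, 0, 0], [0, 0, 0]], turn=[[0, 0, 0], [0, 0, 0], [0, 0, 0], [0, 0, 0], [0, 0, 0], [0, 0, 0], [0, 0, 0], [0, 0, 0], [0, 0, 0], [0, 0, 0], [0, 0, 0]])

```text
time: 13.0
ee_pos: [411.0, -280.2, 41.9]
orientation: [3.141, -0.0, 0.562]
wrist_force: [0.2, 0.3, -1.3]
width: 0.274
finger_force: 55.0
```

move_arm(translation=[[0, 0, 0], [0, 0, 0], [0, 0, 0], [0, 0, 0], [0, 0, 0], [0, 0, 0], [0, 0, 0], [0, 0, 0], [0, 0, 0], [0, 0, 0]], turn=[[0, 0, 0], [0, 0, 0], [0, 0, 0], [0, 0, 0], [0, 0, 0], [0, 0, 0], [0, 0, 0], [0, 0, 0], [0, 0, 0], [0, 0, 0]], hand=-1)

```text
time: 14.0
ee_pos: [410.9, -280.1, 41.6]
orientation: [-3.142, -0.0, 0.562]
wrist_force: [-0.3, -0.0, 0.4]
width: 0.993
finger_force: 0.0
```

move_arm(translation=[[0, 0, -1], [0, 0, -2], [0, 0, -2.5], [0, 0, -2.5], [0, 0, -2.5], [0, 0, -2.5], [0, 0, -1.9], [0, 0, 0], [0, 0, 0]], turn=[[0, 0, 0], [0, 0, 0], [0, 0, 0], [0, 0, 0], [0, 0, 0], [0, 0, 0], [0, 0, 0], [0, 0, 0], [0, 0, 0]])

```text
time: 14.9
ee_pos: [410.9, -280.1, 190.8]
orientation: [3.141, -0.0, 0.562]
wrist_force: [-0.1, 0.4, -1.3]
width: 1.001
finger_force: 0.0
```

```bash
python3 - <<'E'
from h import *
import pickle
s=arm.state(); w=eyes.get_image("wrist"); sc=eyes.get_image("scene")
w0=pickle.load(open("w1.pkl","rb"))[2]
print(s["time"],s["ee_pos"],s["orientation"])
for im in (w0,w):
    h=cv2.cvtColor(im,cv2.COLOR_BGR2HSV);k=cv2.inRange(h,(5,150,100),(18,255,255));k[:130]=0;k[245:]=0;k[:,:225]=0;k[:,280:]=0
    r=[i for i in range(384) if (k[i]>0).sum()>12];print(r[0],r[-1],[np.flatnonzero(k[i])[[0,-1]] for i in (150,190,230)])
cv2.imwrite("pics/w6.png",np.hstack([cv2.resize(w,(400,300)),cv2.resize(sc[110:260,190:390],(400,300))]))
E
```

```text
14.9 [ 410.86918313 -280.0652315   190.82392971] [ 3.14077935e+00 -1.55995182e-04  5.61835098e-01]
140 241 [array([238, 264]), array([239, 264]), array([239, 263])]
140 241 [array([238, 264]), array([239, 263]), array([239, 263])]
```

View pics/w6.png

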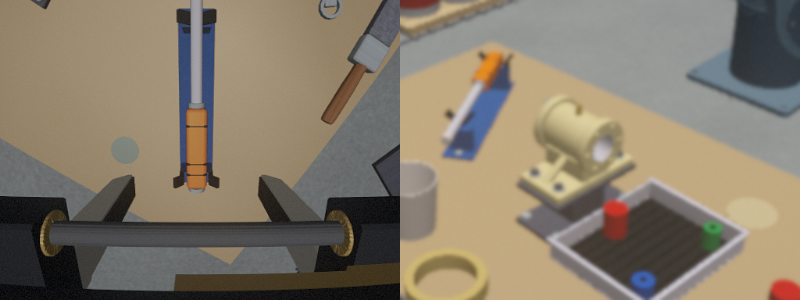

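The rod lies in its cradle at the same pixels as at the start (wrist handle rows 140–241). The plug is in the tray, the bore is empty and the gripper is clear.

```bash
python3 -c "
from station import ticket
print(ticket.finish_job())"
```

```text
the job is handed in; nothing more can be done
None
```

The red plug is in the catch tray, the push rod is back in its cradle as it lay at the start, and the job was handed in at about 15 s of robot time; the hand-in gave no verdict.

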